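# Snug up the dispenser's outlet nut with its adjustable wrench

### The arm

A 6-joint arm with a two-finger parallel gripper is mounted at the origin on the work surface. World frame = base frame: x ahead of the robot, y to its left, z up, the work surface at z = 0. Lengths are in m, angles in rad, forces in N, time in s.
With the tool pointing down it reaches from about 0.4 to 0.825 m from the base axis. Payload 7 kg.
Tool frame: the origin (TCP) lies midway between the tips of the shut fingers; the grasp point (between the pads) lies 19 mm behind it; z points along the fingers, y is the line along which they close (so a half turn about z gives the same grasp; the last joint's range is limited). The gripper opens to 88 mm and grips with 3 to 60 N. Pads are 19 mm wide; open, the fingers measure 130 mm over their backs; the gripper's body (78 mm by 193 mm) begins 47 mm behind the grasp point.
Start: joints at [-0.871, 0.359, 0.012, 0, -1.224, -0.288], TCP at [0.27, -0.619, 0.227] pointing down, gripper open.
Joint ranges: [-3.07, 3.07], [-1.43, 2.12], [-1.02, 1.25], [-3.03, 1.67], [-3.05, -0], [-3.03, 3.03]. Speed limits (rad/s): [2.39, 2.39, 3.01, 3.14, 3.14, 3.14].

### API

Orientations are given as [roll, pitch, yaw] about the fixed x, y, z axes, in that order (R = Rz(yaw) Ry(pitch) Rx(roll)).
In Python, from station import get_state, grab_frame, calibration, job_done, boxes_of, regions_of, spot_point gives the robot as it stands. The module is installed in compiled form; this text tells all that it offers.
- The arm moves only by the tool arm_command, never from a script. Its argument "commands" is a list of rows, each an object of numbers: "tx", "ty", "tz": the shift along the tool's x, y, z each as a share of 25 cm, from -1 to 1; "twist": the turn about the tool's z as a share of 180 degrees, from -1 to 1. A call has exactly 8 rows; each row is the pose to reach, as a shift and turn from the pose commanded when the call began, along the tool's axes at that moment, turning the shorter way round; what a row does not reach only later rows make up. A row lasts 1/12 s, in which the tool goes at most 41.7 mm and 7.16 degrees, less where a joint would pass 70% of its speed; a pose out of reach is approached as far as the arm can. A call with a number of a shift or a turn outside -1 to 1 is refused whole. A call with a gripper value outside its range is refused whole. "claw" is the opening, from 0 (shut) to 1 (fully open), set as the call begins (left out, the last holds). The fingers move at their own pace and stop on an object; "grip_force" is the grip in N (left out, the last holds). Time passes only in rows, so rows that repeat a pose let the fingers close, or fill a call up. It gives the time, the measured TCP pose, the force, the opening and the grip force at its end, in the units of the state.
- get_state(): the state, without advancing time (a new reading comes with each control period).
- grab_frame(name): name is "scene" or "top" or "wrist"; returns the picture (384x512x3 uint8, red, green, blue); there is no depth.
- calibration(name): a dict with "camera_matrix" (3x3 intrinsics, pixels), "extrinsics" (4x4, takes a point from camera to world coordinates). Camera axes: x right, y down, z forward; pixel columns grow to the right and rows downward; lengths in m; the calibration is good to about 2 mm. The wrist camera is an equidistant fisheye: a pixel r from the principal point sees the ray r / f radians off the axis. A picture is of the moment at which its call begins: read the wrist's pose just before it. calibration takes no time and is no camera call; for the wrist camera it gives the pose at the moment of the call.
- job_done(): hands the job in; it is judged then, once.
Trained networks look in the newest picture that a camera, given by its name, has taken for a name from the list of things; names that differ only in an ending like _2 or _b are one class to them, and where a whole thing is asked for, a point or a joint stands for the part that bears it (a point fixed in the world has none). Each returns a list of dicts, best first, with "score" (0 to 1); they miss things now and then, are a little off and sometimes report something else, mostly with a low value. They report only what shows in the picture. A call takes as long as a camera call.
- boxes_of(query, camera): "rect" ([left, top, right, bottom] in pixels, round what is visible of it).
- regions_of(query, camera): "region" (384x512 bool, what is visible of it) and "rect" ([left, top, right, bottom] in pixels, round what is visible of it).
- spot_point(query, camera): "uv" ([column, row] in pixels: a listed point, or the origin of a listed thing).
The state is a dict: "t": time; "q": joint angles; "qd": joint speeds; "joint_efforts": joint torques, N m; "eef_pos": TCP position; "ee_rot": TCP orientation; "force": force on the tool from outside, world axes, zero at the start; "moment": the same for the moment, N m; "width": finger opening in m; "gripper_force": force on a finger pad.
Only numpy, scipy, OpenCV 4.12 (cv2) and the standard library are available. Lean on these libraries where they do the work, as an engineer would, in place of code of your own. Each camera call takes 0.05 s, during which the arm holds its last target. There are 200 camera calls.

### The job

The adjustable wrench hanging on the soap dispenser's hex nut is still too wide for it: roll the wrench's worm clockwise (seen from above) by the knurled thumb wheel on top of its head until the jaws just fit the nut. Then push the wrench handle down onto its rubber-topped stop so that the nut turns with it. Leave the black knob of the bleed valve, at the other end of the bracket, alone.

Things in the scene. Friction and masses are not known exactly. Their poses are not given: they have to be found in the camera images.
- thumbwheel (a point): Knurled steel wheel on the wrench's worm: upright cylinder 28 mm across, 28 mm tall, on a thin stem above the wrench head, 58 mm from the nut's axis towards the handle. Point: its centre, about 230 mm above the table. Pinch it across at any yaw: jaw and bracket tops lie 12 mm or more below its underside. Its axis is vertical until the handle is pushed.
- worm (a joint): Turn of wheel and worm, rad; grows clockwise seen from above. Each rad brings the two jaws 9 mm nearer each other, evenly about the nut. Starts at 0.1 to 0.5 (8 to 12 mm too wide: they would slip round the nut). At 1.44 the jaws just fit the 40 mm nut and the wheel goes firm, the jaws resting on it. One grasp is enough. Takes 0.15 N m and stays where it is left.
- handle_push (a point): Steel handle, 16 mm thick, 28 mm high. Point: on its top face, 215 mm along it from the nut's axis, 164 mm above the table at first; axes: y along the handle away from the nut, z up at first. The nut's level axis, along x, passes through (y, z) = (-215, -14) mm. The whole wrench swings about it; the handle sinks 0.5 rad (point to 59 mm) to a firm stop. Takes 3 to 8 N here; stays where left.
- nut (a joint): Brass hex nut, 40 mm across flats, between the wrench's jaws, on the level outlet of the bracket. Its turn in rad: 0 at the start, growing as the handle goes down with the jaws fitted, to about 0.45 to 0.5 at the stop.
- bleed_valve (a joint): Bystander: black plastic knob, 34 mm across, of the bleed valve on top of the bracket, about 185 mm from the thumb wheel on the side away from the handle; not to be turned. Its turn in rad, 0 at the start.

How it is judged:
On the way, in this order (a step that is already met when the one before it is completed fails the run):
1. the worm is rolled until the jaws fit the nut (within about 2 mm), the handle still up and the nut not yet turned (value of joint worm above 1.2 rad and height (world z) of handle_push above 0.14 m and value of joint nut below 0.15 rad), for 0.2 s.
2. the handle is pushed down and the nut has turned with it by 20 degrees or more (value of joint nut above 0.35 rad and height (world z) of handle_push below 0.078 m), for 0.2 s.
At the end, for the whole second after the job is handed in: The jaws fit the nut (worm at 1.15 rad or more, a gap of under 3 mm), the nut has turned 0.35 rad or more from its start and is at rest, and the handle is down on its stop (its marked point under 78 mm high, within 19 mm of the stop) (all of step 2 and value of joint worm above 1.15 rad and velocity of joint nut between -0.05 and 0.05 rad/s); the robot touches nothing.
It fails at once if the bleed valve's knob is turned by more than 0.25 rad (value of joint bleed_valve above 0.25 rad).
It also fails if it takes over 45 s, if anything falls off the work surface, if the arm or the gripper's body presses on something with over 40 N, if the wrist force passes 120 N, or if a joint passes its speed limit or range.

## Working session

There is one attempt and no reset: what is moved stays moved. The work goes in short steps, Python scripts to look and compute and a tool call to move; the robot and the scene stay as the last step left them, time stands still between calls to the robot, and variables do not carry over. Pictures are saved under pics/ and viewed, at most 10 in all, crops included, and the job is handed in when it is done.

Besides the shell and the picture viewer there is one more tool, called after ">>>" as name(argument=value, ...), one argument or row to a line, values as JSON. arm_command: Moves the arm, as the interface text tells. Shift numbers are shares of 25 cm and turn numbers shares of 180 degrees, none past 1 either way. Its arguments: {"type":"object","properties":{"commands":{"type":"array"},"claw":{"type":"number"},"grip_force":{"type":"number"}},"required":["commands"]}

```bash
mkdir -p pics; cat > h.py <<'E'
import numpy as np, cv2
from station import *
def ray(name,uv):
    c=calibration(name);K=np.array(c["camera_matrix"]);T=np.array(c["extrinsics"])
    x=(uv[0]-K[0,2])/K[0,0];y=(uv[1]-K[1,2])/K[1,1]
    if name=="wrist":
        r=np.hypot(x,y);s=np.sin(r)/r if r>1e-9 else 1;d=np.array([x*s,y*s,np.cos(r)])
    else: d=np.array([x,y,1.])
    d=T[:3,:3]@d;return T[:3,3],d/np.linalg.norm(d)
def atz(name,uv,z):
    o,d=ray(name,uv);return o+d*(z-o[2])/d[2]
def tri(rs):
    A=0;b=0
    for o,d in rs:
        P=np.eye(3)-np.outer(d,d);A=A+P;b=b+P@o
    p=np.linalg.solve(A,b);return p,[round(float(np.linalg.norm((np.eye(3)-np.outer(d,d))@(p-o))),4) for o,d in rs]
E
python3 - <<'E'
from h import *
np.set_printoptions(precision=4,suppress=True)
ims=[]
Z={"thumbwheel":.23,"handle_push":.164,"nut":.15,"bleed_valve":.2}
R={}
for c in("scene","top","wrist"):
    im=grab_frame(c);ims.append(im)
    for q in Z:
        for s in spot_point(q,c)[:1]:
            R.setdefault(q,[]).append(ray(c,s["uv"]));print(c,q,np.array(s["uv"]).round(1),round(s["score"],2),atz(c,s["uv"],Z[q]))
for q in R:
    if len(R[q])>1: print(q,tri(R[q]))
cv2.imwrite("pics/a.png",cv2.cvtColor(cv2.resize(np.vstack([np.hstack(ims[:2]),np.hstack([ims[2],ims[2]*0])]),(800,600),interpolation=cv2.INTER_AREA),cv2.COLOR_RGB2BGR))
s=get_state();print(s)
E
```

```text
scene thumbwheel [215.1 214. ] 0.74 [ 0.6007 -0.144   0.23  ]
scene handle_push [292.4 234.7] 0.59 [0.5789 0.0112 0.164 ]Traceback (most recent call last):
  File "<stdin>", line 9, in <module>
ValueError: it knows: handle_push, thumbwheel
```

```bash
cat > look.py <<'E'
from h import *
import sys
np.set_printoptions(precision=4,suppress=True)
ims=[]
Z={"thumbwheel":.23,"handle_push":.164}
R={}
for c in("scene","top","wrist"):
    im=grab_frame(c);ims.append(im)
    for q in Z:
        for s in spot_point(q,c)[:1]:
            if s["score"]>.3: R.setdefault(q,[]).append(ray(c,s["uv"]))
            print(c,q,np.array(s["uv"]).round(1),round(s["score"],2),atz(c,s["uv"],Z[q]))
for q in R:
    if len(R[q])>1: print(q,tri(R[q]))
cv2.imwrite(sys.argv[1],cv2.cvtColor(cv2.resize(np.vstack([np.hstack(ims[:2]),np.hstack([ims[2],ims[2]*0])]),(800,600),interpolation=cv2.INTER_AREA),cv2.COLOR_RGB2BGR))
s=get_state();print({k:np.round(s[k],3) for k in s})
E
python3 look.py pics/a.png
```

```text
scene thumbwheel [217.4 213.7] 0.97 [ 0.5996 -0.1396  0.23  ]
scene handle_push [295.3 234.4] 0.87 [0.5778 0.0173 0.164 ]
top thumbwheel [302.3 160.1] 0.69 [ 0.5874 -0.1379  0.23  ]
top handle_push [223.1 171.7] 0.74 [0.5712 0.011  0.164 ]
thumbwheel (array([ 0.5889, -0.1402,  0.2225]), [0.0011, 0.0011])
handle_push (array([0.5719, 0.0145, 0.1593]), [0.0031, 0.0031])
{'t': np.float64(0.6), 'q': array([-0.871,  0.359,  0.012,  0.   , -1.224, -0.288]), 'qd': array([-0.   ,  0.001,  0.002, -0.001, -0.   , -0.   ]), 'joint_efforts': array([  0.001, -58.199,  29.318,   7.   ,   0.012,  -0.   ]), 'eef_pos': array([ 0.27 , -0.619,  0.227]), 'ee_rot': array([-3.142, -0.   , -2.73 ]), 'force': array([-1.254, -0.391, -0.127]), 'moment': array([ 0.017, -0.036, -0.023]), 'gripper_force': np.float64(0.0), 'width': np.float64(0.087)}
```

View pics/a.png

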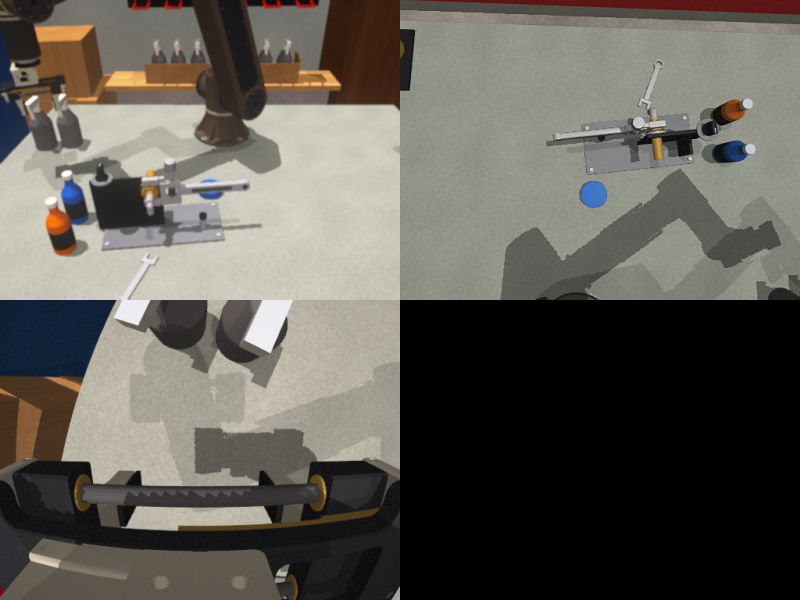

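The scene view shows the bracket with the wheel at about (170,165), the handle running right to (245,185) and the black knob at (100,172). In the top view the wheel is at (638,123), the handle points left (+y), and bottles stand beyond the knob. I'll rise, then cross to above the wheel.

>>> arm_command(
  commands=[
    {"tx":0,"ty":0,"tz":-0.16,"twist":0},
    {"tx":0,"ty":0,"tz":-0.32,"twist":0},
    {"tx":-0.1,"ty":0.06,"tz":-0.44,"twist":0},
    {"tx":-0.24,"ty":0.15,"tz":-0.44,"twist":0},
    {"tx":-0.38,"ty":0.24,"tz":-0.44,"twist":0},
    {"tx":-0.52,"ty":0.33,"tz":-0.44,"twist":0},
    {"tx":-0.66,"ty":0.42,"tz":-0.44,"twist":0},
    {"tx":-0.8,"ty":0.51,"tz":-0.44,"twist":0},
  ],
  claw=1,
)

```text
t: 1.27
eef_pos: [0.403, -0.4199, 0.3369]
ee_rot: [-3.141, 0.0, -2.73]
force: [0.7, 0.3, -0.5]
width: 0.0877
gripper_force: 0.0
```

>>> arm_command(
  commands=[
    {"tx":-0.14,"ty":0.09,"tz":0,"twist":0},
    {"tx":-0.28,"ty":0.18,"tz":0,"twist":0},
    {"tx":-0.42,"ty":0.27,"tz":0,"twist":0},
    {"tx":-0.56,"ty":0.36,"tz":0,"twist":0},
    {"tx":-0.7,"ty":0.45,"tz":0,"twist":0},
    {"tx":-0.84,"ty":0.54,"tz":0,"twist":0},
    {"tx":-0.96,"ty":0.63,"tz":0,"twist":0},
    {"tx":-0.96,"ty":0.63,"tz":0,"twist":0},
  ],
)

```text
t: 1.93
eef_pos: [0.562, -0.1764, 0.3359]
ee_rot: [3.141, 0.0, -2.726]
force: [-0.3, -0.3, 0.2]
width: 0.0875
gripper_force: 0.0
```

```bash
python3 look.py pics/b.png
```

```text
scene thumbwheel [213.9 216.2] 0.71 [ 0.6084 -0.1455  0.23  ]
scene handle_push [295.3 235. ] 0.62 [0.5798 0.0172 0.164 ]
top handle_push [221.8 172.7] 0.69 [0.5691 0.0135 0.164 ]
wrist handle_push [387.3 245.1] 0.84 [0.5741 0.0127 0.164 ]
handle_push (array([0.5726, 0.0158, 0.1587]), [0.0018, 0.0033, 0.0026])
{'t': np.float64(2.383), 'q': array([ 0.017,  0.164, -0.004,  0.   , -1.403, -1.178]), 'qd': array([ 0.002,  0.002, -0.001,  0.002,  0.001,  0.   ]), 'joint_efforts': array([  0.128, -44.088,  30.667,   7.315,  -0.057,   0.004]), 'eef_pos': array([ 0.559, -0.182,  0.337]), 'ee_rot': array([-3.141,  0.   , -2.731]), 'force': array([ 0.526,  0.137, -0.385]), 'moment': array([ 0.036,  0.027, -0.038]), 'gripper_force': np.float64(0.0), 'width': np.float64(0.088)}
```

View pics/b.png

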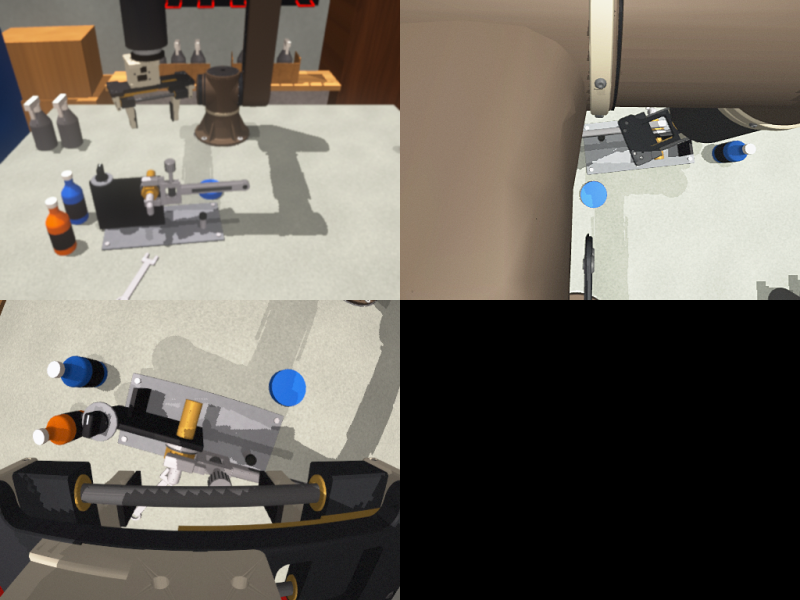

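The wrist view now shows the wheel at about (218,479), partly behind the gripper rod, with the knob to its left and the handle to its right. I'll step back along tool x to look at it clearly.

>>> arm_command(
  commands=[
    {"tx":-0.14,"ty":0.04,"tz":0,"twist":-0.03},
    {"tx":-0.28,"ty":0.1,"tz":0,"twist":-0.06},
    {"tx":-0.38,"ty":0.1,"tz":0,"twist":-0.1},
    {"tx":-0.38,"ty":0.1,"tz":0,"twist":-0.13},
    {"tx":-0.38,"ty":0.1,"tz":0,"twist":-0.16},
    {"tx":-0.38,"ty":0.1,"tz":0,"twist":-0.18},
    {"tx":-0.38,"ty":0.1,"tz":0,"twist":-0.18},
    {"tx":-0.38,"ty":0.1,"tz":0,"twist":-0.18},
  ],
)

```text
t: 3.05
eef_pos: [0.6362, -0.1209, 0.3366]
ee_rot: [3.142, -0.0, -2.167]
force: [-0.9, 0.2, 0.6]
width: 0.0877
gripper_force: 0.0
```

```bash
python3 look.py pics/c.png
```

```text
scene handle_push [293.9 233. ] 0.58 [0.573  0.0145 0.164 ]
top thumbwheel [303.  157.8] 0.59 [ 0.5917 -0.1391  0.23  ]
top handle_push [220.8 171.3] 0.97 [0.5718 0.0156 0.164 ]
wrist thumbwheel [287.1 145.4] 0.92 [ 0.5907 -0.138   0.23  ]
handle_push (array([0.5719, 0.0151, 0.1633]), [0.0005, 0.0005])
thumbwheel (array([ 0.5909, -0.1385,  0.2342]), [0.0, 0.0])
{'t': np.float64(3.5), 'q': array([ 0.114,  0.268,  0.129,  0.   , -1.432, -0.708]), 'qd': array([-0.001,  0.001, -0.   , -0.   , -0.003,  0.003]), 'joint_efforts': array([ -0.037, -52.698,  30.85 ,   7.374,  -0.024,  -0.009]), 'eef_pos': array([ 0.636, -0.12 ,  0.337]), 'ee_rot': array([-3.142,  0.   , -2.165]), 'force': array([-0.149,  0.191,  0.161]), 'moment': array([0.015, 0.044, 0.029]), 'gripper_force': np.float64(0.0), 'width': np.float64(0.088)}
```

View pics/c.png

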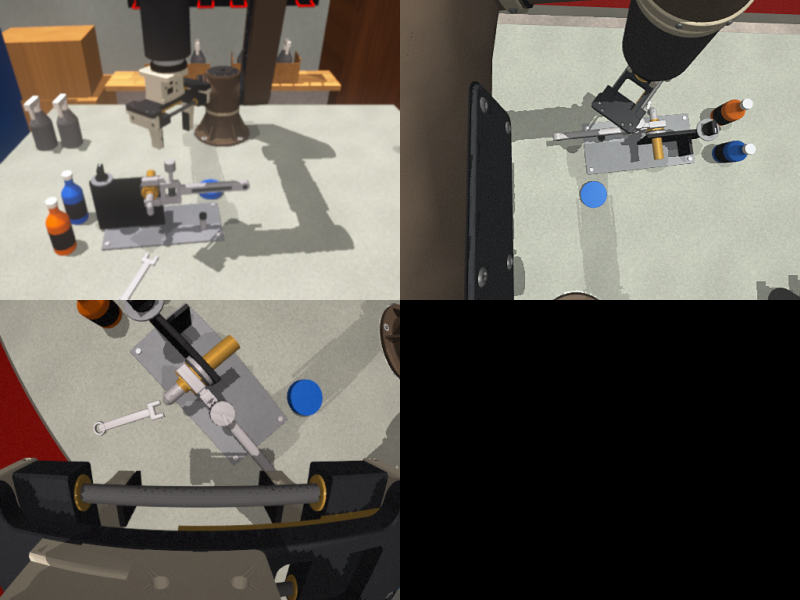

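The wrist view shows the wheel clearly at about (223,413), matching the network's position of (0.590, -0.1385). I'll descend and pinch it.

>>> arm_command(
  commands=[
    {"tx":0.1,"ty":0.07,"tz":0,"twist":0},
    {"tx":0.164,"ty":0.111,"tz":0.05,"twist":0},
    {"tx":0.164,"ty":0.111,"tz":0.18,"twist":0},
    {"tx":0.164,"ty":0.111,"tz":0.3,"twist":0},
    {"tx":0.164,"ty":0.111,"tz":0.4,"twist":0},
    {"tx":0.164,"ty":0.111,"tz":0.46,"twist":0},
    {"tx":0.164,"ty":0.111,"tz":0.495,"twist":0},
    {"tx":0.164,"ty":0.111,"tz":0.495,"twist":0},
  ],
)

```text
t: 4.17
eef_pos: [0.5895, -0.1387, 0.2109]
ee_rot: [3.139, -0.002, -2.165]
force: [1.1, -0.7, 0.9]
width: 0.088
gripper_force: 0.0
```

>>> arm_command(
  commands=[
    {"tx":0},
    {"tx":0},
    {"tx":0},
    {"tx":0},
    {"tx":0},
    {"tx":0},
    {"tx":0},
    {"tx":0},
  ],
  claw=0,
  grip_force=25,
)

```text
invalid input
```

```bash
python3 look.py pics/d.png
```

```text
scene thumbwheel [216.7 214.9] 0.59 [ 0.6038 -0.1405  0.23  ]
scene handle_push [293.1 234.3] 0.61 [0.5775 0.0127 0.164 ]
top handle_push [221.5 174.1] 0.83 [0.5662 0.014  0.164 ]
wrist thumbwheel [255.6 242.8] 0.91 [ 0.59   -0.1401  0.23  ]
thumbwheel (array([ 0.5924, -0.14  ,  0.2233]), [0.0024, 0.0024])
handle_push (array([0.5673, 0.0139, 0.1563]), [0.0007, 0.0007])
{'t': np.float64(4.617), 'q': array([ 0.091,  0.256, -0.165,  0.   , -1.149, -0.684]), 'qd': array([-0.001,  0.003, -0.005,  0.001,  0.001, -0.   ]), 'joint_efforts': array([  0.007, -49.302,  28.513,   6.81 ,  -0.021,  -0.   ]), 'eef_pos': array([ 0.591, -0.139,  0.214]), 'ee_rot': array([-3.141,  0.001, -2.164]), 'force': array([ 0.191, -0.101,  0.297]), 'moment': array([ 0.033,  0.032, -0.01 ]), 'gripper_force': np.float64(0.0), 'width': np.float64(0.088)}
```

View pics/d.png

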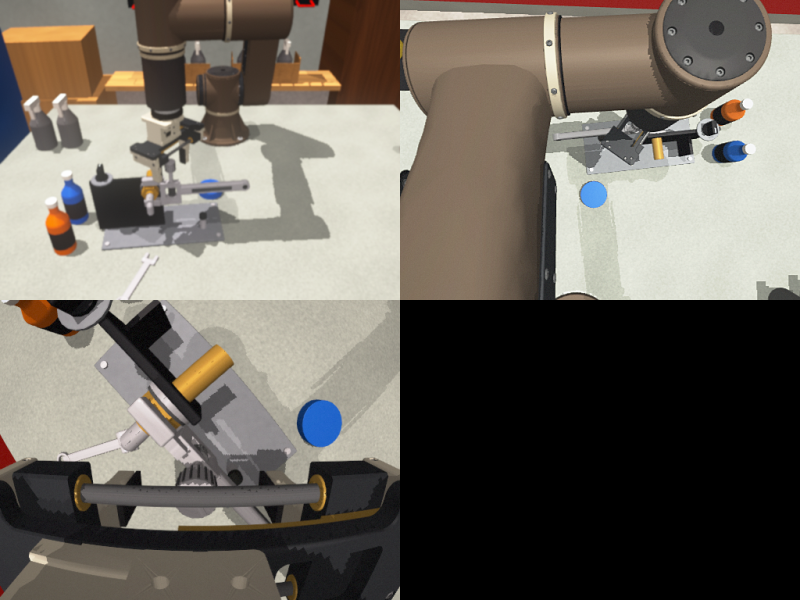

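The wheel is at about (198,475) in the wrist view, centred between the open fingers. I'll send the closing call again with every field filled in.

>>> arm_command(
  commands=[
    {"tx":0,"ty":0,"tz":0,"twist":0},
    {"tx":0,"ty":0,"tz":0,"twist":0},
    {"tx":0,"ty":0,"tz":0,"twist":0},
    {"tx":0,"ty":0,"tz":0,"twist":0},
    {"tx":0,"ty":0,"tz":0,"twist":0},
    {"tx":0,"ty":0,"tz":0,"twist":0},
    {"tx":0,"ty":0,"tz":0,"twist":0},
    {"tx":0,"ty":0,"tz":0,"twist":0},
  ],
  claw=0,
  grip_force=25,
)

```text
t: 5.28
eef_pos: [0.5904, -0.1388, 0.2128]
ee_rot: [-3.142, 0.0, -2.164]
force: [-0.1, -0.1, 0.1]
width: 0.0398
gripper_force: 0.0
```

>>> arm_command(
  commands=[
    {"tx":0,"ty":0,"tz":0,"twist":0},
    {"tx":0,"ty":0,"tz":0,"twist":0},
    {"tx":0,"ty":0,"tz":0,"twist":0},
    {"tx":0,"ty":0,"tz":0,"twist":0},
    {"tx":0,"ty":0,"tz":0,"twist":0},
    {"tx":0,"ty":0,"tz":0,"twist":0},
    {"tx":0,"ty":0,"tz":0,"twist":0},
    {"tx":0,"ty":0,"tz":0,"twist":0},
  ],
)

```text
t: 5.95
eef_pos: [0.5926, -0.1393, 0.2128]
ee_rot: [-3.138, 0.001, -2.164]
force: [8.5, -4.5, -5.8]
width: 0.0276
gripper_force: 25.0
```

>>> arm_command(
  commands=[
    {"tx":0,"ty":0,"tz":0,"twist":0.035},
    {"tx":0,"ty":0,"tz":0,"twist":0.07},
    {"tx":0,"ty":0,"tz":0,"twist":0.105},
    {"tx":0,"ty":0,"tz":0,"twist":0.14},
    {"tx":0,"ty":0,"tz":0,"twist":0.175},
    {"tx":0,"ty":0,"tz":0,"twist":0.21},
    {"tx":0,"ty":0,"tz":0,"twist":0.245},
    {"tx":0,"ty":0,"tz":0,"twist":0.25},
  ],
)

```text
t: 6.62
eef_pos: [0.593, -0.1399, 0.2129]
ee_rot: [-3.139, 0.004, -2.956]
force: [9.6, -8.2, -8.6]
width: 0.0274
gripper_force: 25.0
```

```bash
python3 -c "
from h import *
s=get_state();print(s['moment'],s['force'],s['ee_rot'],s['joint_efforts'],s['q'])"
```

```text
[-3.09372971 -3.82374807  0.14494334] [ 9.58969854 -8.15836181 -8.5627955 ] [-3.13891203  0.00401652 -2.95606024] [  2.79055618 -54.22102332  26.52904272   4.32456627  -3.57708022
  -1.49564289] [ 0.08997296  0.25779172 -0.16463438  0.00251021 -1.14411745 -1.47627625]
```

>>> arm_command(
  commands=[
    {"tx":0,"ty":0,"tz":0,"twist":0.02},
    {"tx":0,"ty":0,"tz":0,"twist":0.04},
    {"tx":0,"ty":0,"tz":0,"twist":0.06},
    {"tx":0,"ty":0,"tz":0,"twist":0.07},
    {"tx":0,"ty":0,"tz":0,"twist":0.07},
    {"tx":0,"ty":0,"tz":0,"twist":0.07},
    {"tx":0,"ty":0,"tz":0,"twist":0.07},
    {"tx":0,"ty":0,"tz":0,"twist":0.07},
  ],
)

```text
t: 7.28
eef_pos: [0.593, -0.1402, 0.2129]
ee_rot: [-3.14, 0.004, 3.114]
force: [10.9, -7.8, -8.4]
width: 0.0276
gripper_force: 25.0
```

```bash
python3 look.py pics/e.png; python3 -c "
from h import *
s=get_state();print(s['moment'],s['force'],s['ee_rot'],s['joint_efforts'])"
```

```text
scene thumbwheel [216.6 212.9] 0.68 [ 0.5968 -0.1415  0.23  ]
scene handle_push [295.2 237. ] 0.76 [0.5867 0.0168 0.164 ]
top handle_push [225.  172.9] 0.89 [0.5689 0.0071 0.164 ]
wrist thumbwheel [254.5 246.7] 0.69 [ 0.593  -0.1401  0.23  ]
wrist handle_push [436.  175.1] 0.64 [0.5708 0.0065 0.164 ]
thumbwheel (array([ 0.594 , -0.141 ,  0.2281]), [0.0009, 0.0009])
handle_push (array([0.5719, 0.0131, 0.153 ]), [0.0045, 0.0054, 0.0015])
{'t': np.float64(7.733), 'q': array([ 0.09 ,  0.258, -0.165,  0.003, -1.144, -1.69 ]), 'qd': array([-0.   ,  0.001,  0.001, -0.002, -0.   , -0.002]), 'joint_efforts': array([  3.404, -54.298,  26.514,   4.11 ,  -3.571,   0.01 ]), 'eef_pos': array([ 0.593, -0.14 ,  0.213]), 'ee_rot': array([-3.14 ,  0.004,  3.114]), 'force': array([10.599, -8.07 , -8.567]), 'moment': array([-3.327, -3.864, -0.029]), 'gripper_force': np.float64(24.999), 'width': np.float64(0.027)}
[-3.32703815 -3.86414482 -0.02863866] [10.59858612 -8.06997348 -8.5674516 ] [-3.13961668  0.00444912  3.11361413] [ 3.40422660e+00 -5.42980957e+01  2.65141296e+01  4.11049247e+00
 -3.57079089e+00  9.55963129e-03]
```

>>> arm_command(
  commands=[
    {"tx":0,"ty":0,"tz":0,"twist":0.015},
    {"tx":0,"ty":0,"tz":0,"twist":0.03},
    {"tx":0,"ty":0,"tz":0,"twist":0.04},
    {"tx":0,"ty":0,"tz":0,"twist":0.04},
    {"tx":0,"ty":0,"tz":0,"twist":0.04},
    {"tx":0,"ty":0,"tz":0,"twist":0.04},
    {"tx":0,"ty":0,"tz":0,"twist":0.04},
    {"tx":0,"ty":0,"tz":0,"twist":0.04},
  ],
)

```text
t: 8.4
eef_pos: [0.593, -0.1403, 0.2129]
ee_rot: [-3.14, 0.005, 2.988]
force: [10.6, -8.1, -7.4]
width: 0.0273
gripper_force: 25.0
```

```bash
python3 -c "
from h import *
s=get_state();print(s['moment'],s['force'],s['ee_rot'],s['joint_efforts'])"
```

```text
[-3.54239657 -3.83261962  0.09713005] [10.58155715 -8.14873897 -7.41560798] [-3.14004668  0.00464714  2.98799219] [  3.63979585 -54.31293726  26.55745447   3.92976165  -3.54554437
  -0.07753617]
```

>>> arm_command(
  commands=[
    {"tx":0,"ty":0,"tz":0,"twist":0.015},
    {"tx":0,"ty":0,"tz":0,"twist":0.03},
    {"tx":0,"ty":0,"tz":0,"twist":0.035},
    {"tx":0,"ty":0,"tz":0,"twist":0.035},
    {"tx":0,"ty":0,"tz":0,"twist":0.035},
    {"tx":0,"ty":0,"tz":0,"twist":0.035},
    {"tx":0,"ty":0,"tz":0,"twist":0.035},
    {"tx":0,"ty":0,"tz":0,"twist":0.035},
  ],
)

```text
t: 9.07
eef_pos: [0.5927, -0.1403, 0.2129]
ee_rot: [-3.14, 0.004, 2.878]
force: [9.0, -8.1, -7.7]
width: 0.0276
gripper_force: 25.0
```

```bash
python3 -c "
from h import *
s=get_state();print(s['moment'],s['force'],s['ee_rot'],s['joint_efforts'])"
```

```text
[-3.56576087 -3.46248891  0.29015691] [ 8.99415002 -8.07872074 -7.67685547] [-3.1402396   0.00433517  2.87846211] [  3.50996062 -53.97377729  26.81452632   3.77582967  -3.18729781
  -0.31275923]
```

>>> arm_command(
  commands=[
    {"tx":0,"ty":0,"tz":0,"twist":0.015},
    {"tx":0,"ty":0,"tz":0,"twist":0.03},
    {"tx":0,"ty":0,"tz":0,"twist":0.035},
    {"tx":0,"ty":0,"tz":0,"twist":0.035},
    {"tx":0,"ty":0,"tz":0,"twist":0.035},
    {"tx":0,"ty":0,"tz":0,"twist":0.035},
    {"tx":0,"ty":0,"tz":0,"twist":0.035},
    {"tx":0,"ty":0,"tz":0,"twist":0.035},
  ],
)

```text
t: 9.73
eef_pos: [0.5913, -0.1399, 0.2128]
ee_rot: [-3.14, 0.002, 2.768]
force: [4.5, -6.2, -3.6]
width: 0.0275
gripper_force: 25.0
```

```bash
python3 look.py pics/f.png; python3 -c "
from h import *
cv2.imwrite('pics/f2.png',cv2.resize(cv2.cvtColor(grab_frame('wrist'),cv2.COLOR_RGB2BGR),(800,600)))
s=get_state();print(s['moment'],s['force'],s['ee_rot'],s['joint_efforts'])"
```

```text
scene thumbwheel [216.7 213.4] 0.76 [ 0.5986 -0.1411  0.23  ]
scene handle_push [292.6 234.5] 0.7 [0.5782 0.0116 0.164 ]
top thumbwheel [304.7 158.2] 0.4 [ 0.5911 -0.1422  0.23  ]
top handle_push [222.  168.6] 0.9 [0.5774 0.0134 0.164 ]
wrist thumbwheel [260.  248.1] 0.56 [ 0.593  -0.1372  0.23  ]
wrist handle_push [425.1 114.2] 0.97 [0.5699 0.009  0.164 ]
thumbwheel (array([ 0.5932, -0.1408,  0.2266]), [0.0011, 0.0025, 0.0033])
handle_push (array([0.5741, 0.0124, 0.1603]), [0.0008, 0.0039, 0.0036])
{'t': np.float64(10.183), 'q': array([ 0.09 ,  0.257, -0.166,  0.002, -1.147, -2.035]), 'qd': array([-0.   , -0.   , -0.   ,  0.002,  0.   ,  0.001]), 'joint_efforts': array([  2.415, -51.56 ,  27.937,   4.759,  -1.343,  -0.233]), 'eef_pos': array([ 0.591, -0.14 ,  0.213]), 'ee_rot': array([-3.14 ,  0.002,  2.768]), 'force': array([ 5.193, -4.708, -3.692]), 'moment': array([-2.359, -1.473,  0.244]), 'gripper_force': np.float64(25.0), 'width': np.float64(0.027)}
[-2.40832357 -1.51061106  0.24940844] [ 3.65051294 -4.74928008 -3.87418315] [-3.14045633e+00  1.85692929e-03  2.76834971e+00] [  2.41431378 -51.56002522  27.93717563   4.75892812  -1.34287655
  -0.23308225]
```

View pics/f2.png

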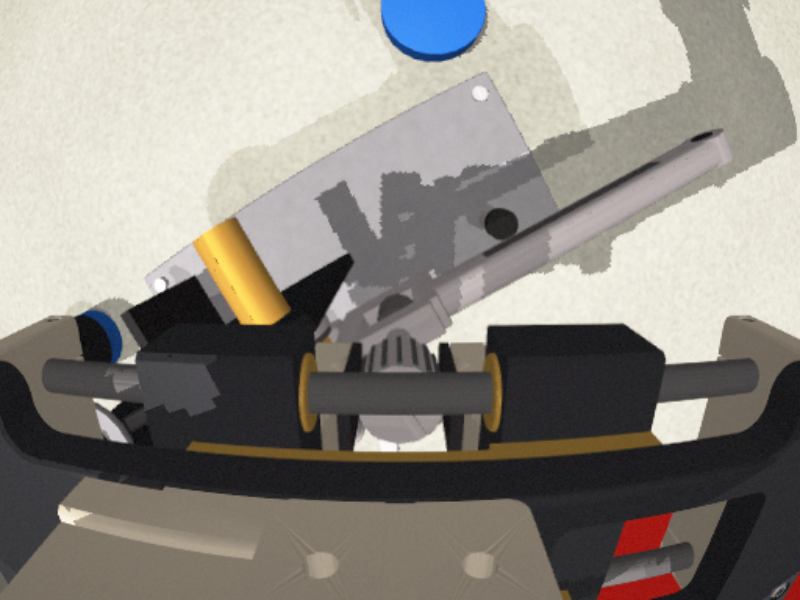

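The wrist view shows the wheel held between the pads at about (400,390). The torque rose to 0.29 N m and the side force eased, which suggests the wheel has gone firm. I'll turn once more with a harder grip to confirm.

>>> arm_command(
  commands=[
    {"tx":0,"ty":0,"tz":0,"twist":0},
    {"tx":0,"ty":0,"tz":0,"twist":0},
    {"tx":0,"ty":0,"tz":0,"twist":0.015},
    {"tx":0,"ty":0,"tz":0,"twist":0.03},
    {"tx":0,"ty":0,"tz":0,"twist":0.045},
    {"tx":0,"ty":0,"tz":0,"twist":0.05},
    {"tx":0,"ty":0,"tz":0,"twist":0.05},
    {"tx":0,"ty":0,"tz":0,"twist":0.05},
  ],
  grip_force=40,
)

```text
t: 10.9
eef_pos: [0.5906, -0.1393, 0.2128]
ee_rot: [-3.141, 0.001, 2.612]
force: [3.3, -4.6, -1.5]
width: 0.0275
gripper_force: 40.0
```

```bash
python3 -c "
from h import *
s=get_state();print(s['moment'],s['force'],s['ee_rot'],s['joint_efforts'])"
```

```text
[-2.24975298 -0.92784264  0.43034963] [ 3.33737853 -4.58906331 -1.53391419] [-3.14096816e+00  6.07362288e-04  2.61239365e+00] [  2.118982   -50.75640678  28.32211375   4.77880597  -0.72673151
  -0.48838109]
```

The torque climbed to 0.43 N m against the stop, so the wheel is firm. I'll release it and lift.

>>> arm_command(
  commands=[
    {"tx":0,"ty":0,"tz":0,"twist":0},
    {"tx":0,"ty":0,"tz":0,"twist":0},
    {"tx":0,"ty":0,"tz":0,"twist":0},
    {"tx":0,"ty":0,"tz":0,"twist":0},
    {"tx":0,"ty":0,"tz":-0.08,"twist":0},
    {"tx":0,"ty":0,"tz":-0.2,"twist":0},
    {"tx":0,"ty":0,"tz":-0.3,"twist":0},
    {"tx":0,"ty":0,"tz":-0.3,"twist":0},
  ],
  claw=0.6,
)

```text
t: 11.57
eef_pos: [0.5927, -0.1392, 0.2938]
ee_rot: [3.138, 0.008, 2.612]
force: [-0.1, -0.8, 0.4]
width: 0.0524
gripper_force: 0.0
```

```bash
python3 look.py pics/g.png
```

```text
scene thumbwheel [218.4 215.6] 0.6 [ 0.6062 -0.1368  0.23  ]
scene handle_push [297.2 236.1] 0.66 [0.5835 0.021  0.164 ]
top thumbwheel [301. 159.] 0.64 [ 0.5894 -0.1355  0.23  ]
top handle_push [223.4 172.2] 0.91 [0.5702 0.0103 0.164 ]
wrist thumbwheel [256.9 210.9] 0.76 [ 0.5946 -0.1395  0.23  ]
wrist handle_push [376.6  93.5] 0.88 [0.5699 0.0116 0.164 ]
thumbwheel (array([ 0.5939, -0.1387,  0.2219]), [0.0003, 0.0036, 0.0035])
handle_push (array([0.5713, 0.0162, 0.1541]), [0.0055, 0.0051, 0.0005])
{'t': np.float64(12.017), 'q': array([ 0.091,  0.215, -0.05 , -0.   , -1.307, -2.192]), 'qd': array([-0.004, -0.002,  0.006,  0.   , -0.001, -0.   ]), 'joint_efforts': array([  0.005, -47.626,  29.961,   7.076,  -0.09 ,   0.   ]), 'eef_pos': array([ 0.59 , -0.139,  0.287]), 'ee_rot': array([-3.141, -0.001,  2.611]), 'force': array([-0.232,  0.305,  0.153]), 'moment': array([-0.085, -0.024,  0.018]), 'gripper_force': np.float64(0.0), 'width': np.float64(0.053)}
```

View pics/g.png

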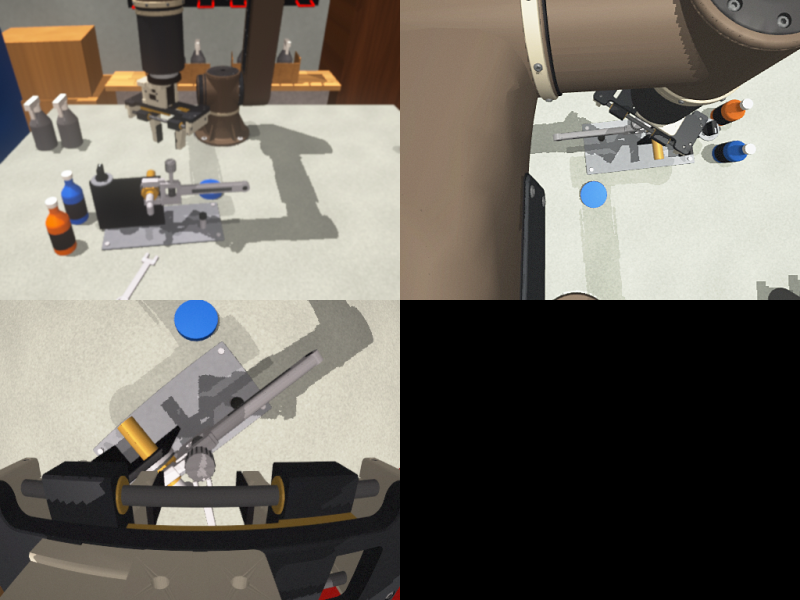

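The handle is still up, ending at about (315,357) in the wrist view, and the wheel at (200,460) is free. I'll shut the fingers and move above the handle.

>>> arm_command(
  commands=[
    {"tx":0.09,"ty":0.115,"tz":0,"twist":0.02},
    {"tx":0.18,"ty":0.23,"tz":0,"twist":0.04},
    {"tx":0.27,"ty":0.345,"tz":0,"twist":0.06},
    {"tx":0.354,"ty":0.46,"tz":0,"twist":0.083},
    {"tx":0.354,"ty":0.46,"tz":0.1,"twist":0.083},
    {"tx":0.354,"ty":0.46,"tz":0.2,"twist":0.083},
    {"tx":0.354,"ty":0.46,"tz":0.3,"twist":0.083},
    {"tx":0.354,"ty":0.46,"tz":0.36,"twist":0.083},
  ],
  claw=0,
)

```text
t: 12.68
eef_pos: [0.5709, 0.0055, 0.195]
ee_rot: [-3.139, -0.002, 2.351]
force: [0.0, -0.1, -0.4]
width: 0.0047
gripper_force: 0.0
```

```bash
python3 look.py pics/i.png
```

```text
scene thumbwheel [217.3 214.2] 0.89 [ 0.6013 -0.1396  0.23  ]
scene handle_push [292.  236.7] 0.98 [0.5858 0.0102 0.164 ]
top thumbwheel [301.5 155.3] 0.65 [ 0.5962 -0.1363  0.23  ]
wrist handle_push [262.2 203.4] 0.63 [0.5708 0.0148 0.164 ]
thumbwheel (array([ 0.597 , -0.1385,  0.2268]), [0.0017, 0.0017])
handle_push (array([0.5729, 0.0118, 0.1539]), [0.0011, 0.0011])
{'t': np.float64(13.133), 'q': array([ 0.351,  0.211, -0.26 ,  0.   , -1.099, -2.713]), 'qd': array([ 0.001,  0.002, -0.009, -0.002,  0.002, -0.002]), 'joint_efforts': array([  0.02 , -44.763,  27.741,   6.519,  -0.069,  -0.   ]), 'eef_pos': array([0.573, 0.005, 0.199]), 'ee_rot': array([3.14 , 0.001, 2.35 ]), 'force': array([ 0.368, -0.549, -1.213]), 'moment': array([-0.073, -0.039,  0.061]), 'gripper_force': np.float64(0.0), 'width': np.float64(0.001)}
```

View pics/i.png

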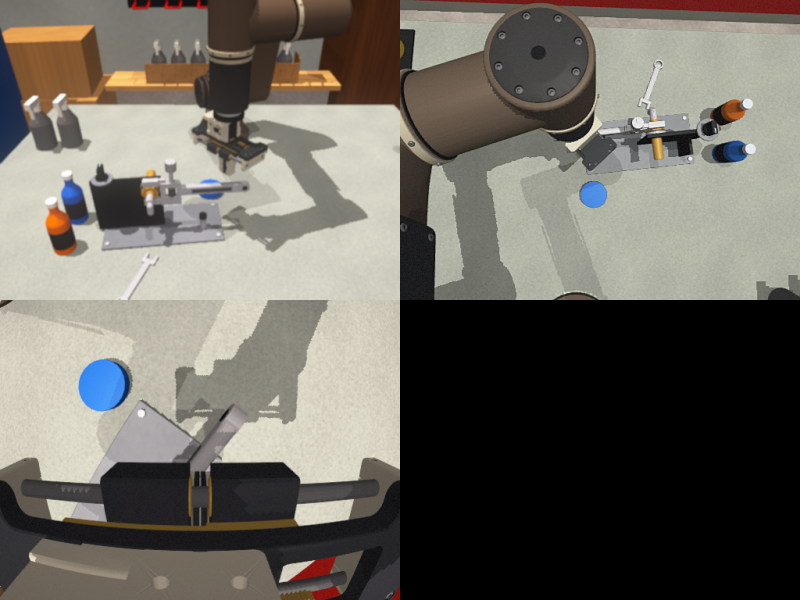

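The wrist view shows the shut fingers over the handle, whose end is visible at (235,415). I'll push it down.

>>> arm_command(
  commands=[
    {"tx":0,"ty":0,"tz":0.08,"twist":0},
    {"tx":0,"ty":0,"tz":0.14,"twist":0},
    {"tx":0,"ty":0,"tz":0.19,"twist":0},
    {"tx":0,"ty":0,"tz":0.24,"twist":0},
    {"tx":0,"ty":0,"tz":0.29,"twist":0},
    {"tx":0,"ty":0,"tz":0.34,"twist":0},
    {"tx":0,"ty":0,"tz":0.38,"twist":0},
    {"tx":0,"ty":0,"tz":0.38,"twist":0},
  ],
)

```text
t: 13.8
eef_pos: [0.5715, 0.0049, 0.1014]
ee_rot: [-3.14, -0.001, 2.35]
force: [-0.3, 0.4, -0.2]
width: 0.0002
gripper_force: 0.0
```

>>> arm_command(
  commands=[
    {"tx":0,"ty":0,"tz":0.04,"twist":0},
    {"tx":0,"ty":0,"tz":0.08,"twist":0},
    {"tx":0,"ty":0,"tz":0.12,"twist":0},
    {"tx":0,"ty":0,"tz":0.15,"twist":0},
    {"tx":0,"ty":0,"tz":0.17,"twist":0},
    {"tx":0,"ty":0,"tz":0.17,"twist":0},
    {"tx":0,"ty":0,"tz":0.17,"twist":0},
    {"tx":0,"ty":0,"tz":0.17,"twist":0},
  ],
)

```text
t: 14.47
eef_pos: [0.5721, 0.0052, 0.0601]
ee_rot: [-3.141, -0.0, 2.35]
force: [-1.9, -0.9, 3.6]
width: 0.0005
gripper_force: 1.2
```

>>> arm_command(
  commands=[
    {"tx":0,"ty":0,"tz":0.01,"twist":0},
    {"tx":0,"ty":0,"tz":0.02,"twist":0},
    {"tx":0,"ty":0,"tz":0.025,"twist":0},
    {"tx":0,"ty":0,"tz":0.025,"twist":0},
    {"tx":0,"ty":0,"tz":0.025,"twist":0},
    {"tx":0,"ty":0,"tz":0.025,"twist":0},
    {"tx":0,"ty":0,"tz":0.025,"twist":0},
    {"tx":0,"ty":0,"tz":0.025,"twist":0},
  ],
)

```text
t: 15.13
eef_pos: [0.5725, 0.0048, 0.0586]
ee_rot: [3.141, 0.002, 2.352]
force: [-16.4, 2.5, 45.0]
width: 0.0005
gripper_force: 20.8
```

```bash
python3 look.py pics/j.png
```

```text
scene thumbwheel [233.7 229. ] 0.61 [ 0.65   -0.1029  0.23  ]
scene handle_push [282.1 272.9] 0.69 [ 0.6969 -0.0113  0.164 ]
top thumbwheel [282.3 162.6] 0.55 [ 0.5817 -0.1014  0.23  ]
thumbwheel (array([ 0.5896, -0.1077,  0.1851]), [0.0023, 0.0023])
{'t': np.float64(15.583), 'q': array([ 0.351,  0.355, -0.426,  0.002, -0.788, -2.713]), 'qd': array([-0.002,  0.   , -0.   ,  0.001, -0.002, -0.001]), 'joint_efforts': array([ -0.991, -28.759,  17.964,   2.828,   5.862,   0.236]), 'eef_pos': array([0.573, 0.005, 0.059]), 'ee_rot': array([3.141, 0.002, 2.352]), 'force': array([-16.683,   2.618,  45.298]), 'moment': array([-0.011,  6.381, -0.247]), 'gripper_force': np.float64(20.845), 'width': np.float64(0.0)}
```

View pics/j.png

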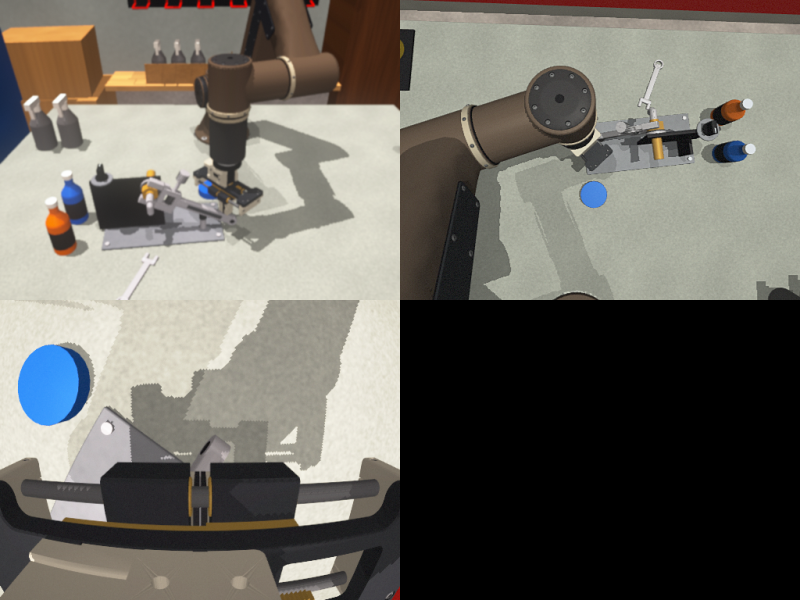

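The handle is firmly on its stop: the force jumped to 45 N, and the scene view shows the wrench tilted with the handle down. I'll lift clear.

>>> arm_command(
  commands=[
    {"tx":0,"ty":0,"tz":-0.03,"twist":0},
    {"tx":0,"ty":0,"tz":-0.1,"twist":0},
    {"tx":0,"ty":0,"tz":-0.22,"twist":0},
    {"tx":0,"ty":0,"tz":-0.36,"twist":0},
    {"tx":0,"ty":0,"tz":-0.5,"twist":0},
    {"tx":0,"ty":0,"tz":-0.64,"twist":0},
    {"tx":0,"ty":0,"tz":-0.7,"twist":0},
    {"tx":0,"ty":0,"tz":-0.7,"twist":0},
  ],
)

```text
t: 16.25
eef_pos: [0.5744, 0.0056, 0.2336]
ee_rot: [3.135, 0.004, 2.351]
force: [1.0, 0.2, 0.3]
width: 0.0006
gripper_force: 0.0
```

```bash
python3 look.py pics/k.png; python3 -c "
from h import *
im=cv2.cvtColor(grab_frame('scene'),cv2.COLOR_RGB2BGR)
cv2.imwrite('pics/k2.png',cv2.resize(im[190:340,110:310],(800,600),interpolation=cv2.INTER_CUBIC))"
```

```text
scene thumbwheel [233.8 230.4] 0.94 [ 0.6544 -0.1023  0.23  ]
scene handle_push [282.  274.1] 0.91 [ 0.7002 -0.0115  0.164 ]
top thumbwheel [282.9 163.5] 0.77 [ 0.5801 -0.1025  0.23  ]
wrist handle_push [248.6 185.6] 0.89 [0.5589 0.0116 0.164 ]
thumbwheel (array([ 0.5885, -0.1085,  0.1808]), [0.0015, 0.0015])
handle_push (array([ 0.5754, -0.0093,  0.0512]), [0.0001, 0.0001])
{'t': np.float64(16.7), 'q': array([ 0.351,  0.19 , -0.216, -0.   , -1.166, -2.713]), 'qd': array([ 0.001, -0.005,  0.004,  0.002, -0.002, -0.001]), 'joint_efforts': array([ -0.004, -44.159,  28.502,   6.695,  -0.07 ,   0.   ]), 'eef_pos': array([0.572, 0.005, 0.228]), 'ee_rot': array([-3.14 , -0.001,  2.35 ]), 'force': array([0.412, 0.847, 0.563]), 'moment': array([-0.031, -0.004, -0.006]), 'gripper_force': np.float64(0.0), 'width': np.float64(0.0)}
```

View pics/k2.png

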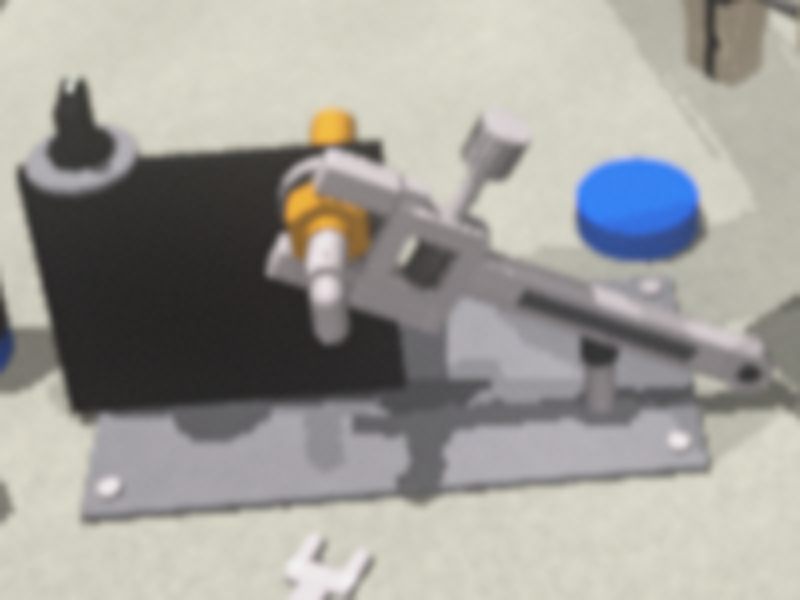

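The handle rests on its stop at (600,340). The jaws sit snug on the nut at (325,215), which has tilted with the wrench, and the gripper is clear.

```bash
python3 -c "
from station import *
print(job_done())"
```

```text
the job is handed in; nothing more can be done
None
```

I rolled the worm until the wheel went firm, pushed the handle down onto its stop with the nut turning along with it, and never went near the bleed valve knob; the job is handed in at about 17 s, but no verdict came back.

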